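Roll a sample cylinder into its V-cradle and up to the stop

ROBOT

A 7-joint arm with a two-finger parallel gripper is mounted at the origin on the work surface. World frame = base frame: x ahead of the robot, y to its left, z up, the work surface at z = 0. Lengths are in m, angles in rad, forces in N, time in s.
With the tool pointing down it reaches from about 0.35 to 0.9 m from the base axis. Payload 8.1 kg.
Tool frame: the origin (TCP) lies at the very end of the fingers, on their centre line; the grasp point (between the pads) lies arm.hold_point_z behind it (arm.hold_point_z is the distance from the TCP to the grasp point, in m); z points along the fingers, y is the line along which they close (so a half turn about z gives the same grasp; the last joint's range is limited). The gripper opens to 92 mm and grips with 3 to 60 N. Pads are 19 mm wide; open, the fingers measure 130 mm over their backs; the gripper's body (75 mm by 190 mm) begins 47 mm behind the grasp point.
Start: joints at [1.061, 0.434, 0.025, 1.573, -0.012, 1.134, -0.075], TCP at [0.247, -0.574, 0.227] pointing down, gripper open.
Joint ranges: [-2.62, 2.62], [-0.44, 2.09], [-1.27, 1.32], [0.08, 2.57], [-1.32, 4.46], [0.12, 2], [-2.74, 2.74]. Speed limits (rad/s): [2.22, 2.22, 3.01, 3.01, 3.14, 3.14, 3.14].

INTERFACE

Orientations are given as a rotation vector (axis times angle).
In Python, from cell import arm, vision, job, cut_out gives the robot as it stands. The module is installed in compiled form; this text tells all that it offers.
- The arm moves only by the tool play_rows, never from a script. Its argument "increments" is text: rows parted by semicolons, each of 5 numbers parted by spaces: the shift along the tool's x, y, z in cm, then the turn about the tool's z in degrees, then the opening, from -1 (shut) to 1 (fully open), so that 0 is half open. A call has 1 to 5 rows; each row shifts and turns the commanded pose from where the row before left it, along the tool's axes as they then stand; what a row does not reach is not made up. A row lasts 1/12 s, in which the tool goes at most 41.7 mm and 7.16 degrees, less where a joint would pass 70% of its speed; a pose out of reach is approached as far as the arm can. A call is refused whole if a number of a shift passes 4.17 or a number of a turn 7.16, either way. A call with a gripper value outside its range is refused whole. The fingers move at their own pace and stop on an object; "grip_force" is the grip in N (left out, the last holds). Time passes only in rows, so rows that do not move let the fingers close. It gives the time, the measured TCP pose, the force, the opening and the grip force at its end, in the units of the state.
- arm.observe(): the state, without advancing time (a new reading comes with each control period).
- vision.get_image(name): name is "scene" or "top" or "wrist"; returns a dict with "frame" (420x560x3 uint8, red, green, blue), "z_map" (420x560 float32, m along the optical axis (not along the pixel's ray), 0 where there is no reading), "mtx" (3x3 intrinsics, pixels), "cam_to_world" (4x4, takes a point from camera to world coordinates). Camera axes: x right, y up, looking along -z (the intrinsics and any distortion apply to the point x, -y, -z); pixel columns grow to the right and rows downward; lengths in m; the calibration is good to about 2 mm. A picture is of the moment at which its call begins.
- job.sign_off(): hands the job in; it is judged then, once.
Trained networks look in a picture, given as the dict that the camera call returned (one of the last four; its "shot" number tells which), for a name from the list of things; names that differ only in an ending like _2 or _b are one class to them, and where a whole thing is asked for, a point or a joint stands for the part that bears it (a point fixed in the world has none). Each returns a list of dicts, best first, with "confidence" (0 to 1); they miss things now and then, are a little off and sometimes report something else, mostly with a low value. They report only what shows in the picture. A call takes as long as a camera call. They do not tell look-alikes from the thing itself.
- cut_out(query, picture): "mask" (420x560 bool, what is visible of it) and "point" ([row, column] in pixels, amid what is visible of it).
The state is a dict: "clock": time; "joints": joint angles; "dq": joint speeds; "joint_efforts": joint torques, N m; "position": TCP position; "ee_rot": TCP orientation; "force": force on the tool from outside, world axes, zero at the start; "ft_torque": the same for the moment, N m; "width": opening from 0.0 (shut) to 1.0 (fully open); "gripper_force": force on a finger pad.
Only numpy, scipy, OpenCV 4.12 (cv2) and the standard library are available. Lean on these libraries where they do the work, as an engineer would, in place of code of your own. Each camera call takes 0.05 s, during which the arm holds its last target. There are 200 camera calls.

TASK

With your fingertips, roll the steel sample cylinder along the bench by its side, up the ramp and into the groove of the grey plastic V-cradle, then push it lengthways along the groove until its end plug is home against the metal stop plate. Only push it: do not grip, lift or tip it, and leave the bottle, beaker and spanner where they stand.

Things in the scene. Friction and masses are not known exactly. Their poses are not given: they have to be found in the camera images.
- cylinder: Polished steel gas sample cylinder lying loose on the bench left or right of the cradle, 13-20 cm from its groove, up to 0.18 rad off parallel. 0.35-0.6 kg, slippery (friction about 0.35). Body 50.8 mm diameter, straight part 100 mm long, rounded shoulders, a 23 mm brass hex plug in each end (ends alike), 160 mm over the plugs. Origin on its axis at mid-length, 25.4 mm above the bench; x along its axis, y and z turn as it rolls.
- cradle: Light grey plastic V-cradle screwed to the bench, 165 mm along its x (-85 to +80), 126 along y, 10.2 high. V-groove along x: 30 degree flanks, bottom 1.5 mm above the bench, lips 10.2 mm high at y = +-15 to +-17 mm; outside each lip a 12 degree ramp down to the bench at y = +-63 mm. Open at -x. Origin on the bench under the groove, 80 mm from the stop plate's face; z up.
- cradle_home (a point): Where the middle of the cylinder's axis lies when it is seated in the groove and home against the stop: in the cradle's frame x = 0, y = 0, 30.8 mm above the bench. The cylinder starts 30 to 50 mm short of this along the groove (towards -x); lying skew it rolls at right angles to its own axis, so it drifts a little that way. Axes as the cradle's.
- cradle_stop (a point): Upright aluminium stop plate across the cradle's far (+x) end, away from the robot, 60 mm wide, 48 mm high, 6 mm thick. The point is on its face at the height of a seated cylinder's axis: in the cradle's frame x = 80 mm, y = 0, z = 30.8 mm. Axes as the cradle's.
- bottle: Amber reagent bottle standing on the side of the cradle opposite to the cylinder, 64 mm in diameter, 145 mm high; origin under its middle.
- beaker: Glass beaker standing beyond the cradle, 50 mm in diameter, 70 mm high; origin under its middle.
- spanner: Steel spanner lying flat beyond the cradle, 140 mm long along its x; origin under its middle.
Things that resemble listed ones, but are neither listed nor needed, are in the scene too. Of the things that look like the cylinder, take the one that is farthest to the robot's left at the start.

How it is judged:
By the outcome, as a careful person would: the job done as asked, in the order asked, and still so for the second after the job is handed in, with the robot touching nothing.
It also fails if it takes over 66 s, if anything falls off the work surface, if the arm or the gripper's body presses on something with over 40 N, if the wrist force passes 120 N, or if a joint passes its speed limit or range.

## Working session

There is one attempt and no reset: what is moved stays moved. The work goes in short steps, Python scripts to look and compute and a tool call to move; the robot and the scene stay as the last step left them, time stands still between calls to the robot, and variables do not carry over. Pictures are saved under pics/ and viewed, at most 10 in all, crops included, and the job is handed in when it is done.

Besides the shell and the picture viewer there is one more tool, called after "Request:" as a command line: name --argument value ..., lists and objects as JSON in quotes. play_rows: Moves the arm, as the interface text tells. Its arguments: {"type":"object","properties":{"increments":{"type":"string"},"grip_force":{"type":"number"}},"required":["increments"]}

```bash
mkdir -p pics; cat > h.py <<'E'
import numpy as np, cv2
from scipy.spatial.transform import Rotation as R
from cell import arm, vision, job, cut_out
def pts(p, mask):
    v,u=np.nonzero(mask&(p["z_map"]>0)); z=p["z_map"][v,u]; K=p["mtx"]
    c=np.stack([(u-K[0,2])*z/K[0,0],-(v-K[1,2])*z/K[1,1],-z],1)
    M=p["cam_to_world"]; return c@M[:3,:3].T+M[:3,3]
def save(p,n): cv2.imwrite("pics/"+n,p["frame"][:,:,::-1])
E
python3 - <<'E'
from h import *
for n in("scene","top"):
    p=vision.get_image(n); save(p,n+"0.png"); print(n,p["cam_to_world"][:3,3].round(3))
    for q in("cylinder","cradle","bottle","beaker","spanner"):
        for d in cut_out(q,p):
            w=pts(p,d["mask"]); print(q,round(d["confidence"],2),d["point"],d["mask"].sum(),np.median(w,0).round(3),w.min(0).round(3),w.max(0).round(3))
s=arm.observe(); print(s["clock"],s["position"],s["ee_rot"],R.from_rotvec(s["ee_rot"]).as_matrix().round(2),arm.hold_point_z)
E
```

```text
scene [ 1.35  -0.108  0.642]
cylinder 0.94 [170.7, 324.6] 651 [0.388 0.128 0.041] [ 0.212  0.107 -0.003] [0.437 0.175 0.053]
cylinder 0.86 [173.2, 248.8] 595 [ 0.396 -0.068  0.044] [ 0.298 -0.101 -0.001] [ 0.596 -0.033  0.146]
cylinder 0.68 [207.0, 380.1] 973 [0.57  0.227 0.041] [ 0.442  0.203 -0.002] [0.627 0.288 0.053]
cylinder 0.63 [226.5, 166.7] 983 [ 0.566 -0.268  0.043] [ 0.398 -0.315 -0.004] [ 0.619 -0.243  0.052]
cradle 0.71 [237.9, 307.9] 2704 [0.619 0.048 0.006] [ 0.516 -0.022 -0.004] [0.702 0.126 0.049]
bottle 0.58 [215.8, 234.7] 1554 [ 0.613 -0.106  0.075] [ 0.349 -0.142 -0.004] [ 0.626 -0.067  0.147]
beaker 0.65 [273.1, 396.8] 916 [0.794 0.191 0.048] [ 0.689  0.169 -0.001] [0.809 0.228 0.072]
beaker 0.36 [207.0, 379.5] 940 [0.57  0.227 0.041] [ 0.442  0.203 -0.   ] [0.627 0.262 0.053]
spanner 0.91 [302.2, 257.0] 594 [ 0.79  -0.076  0.007] [ 0.769 -0.148 -0.002] [ 0.813 -0.013  0.011]
top [ 0.364 -0.016  1.081]
cylinder 0.92 [243.6, 151.0] 1389 [0.54  0.232 0.047] [ 0.464  0.204 -0.001] [0.624 0.275 0.057]
cylinder 0.91 [325.3, 202.2] 1561 [0.352 0.132 0.047] [ 0.273  0.1
[... 282 characters left out ...]
 0.007] [ 0.515 -0.02  -0.003] [0.704 0.127 0.054]
cradle 0.84 [212.2, 229.5] 3934 [0.608 0.055 0.007] [ 0.515 -0.022 -0.003] [0.713 0.128 0.054]
bottle 0.64 [210.0, 301.6] 841 [ 0.579 -0.1    0.101] [ 0.558 -0.135  0.001] [ 0.645 -0.072  0.15 ]
bottle 0.62 [135.2, 279.4] 504 [ 0.785 -0.077  0.008] [ 0.766 -0.153 -0.005] [ 0.816 -0.014  0.016]
beaker 0.69 [140.9, 166.6] 517 [0.79  0.196 0.043] [ 0.757  0.17  -0.002] [0.814 0.218 0.077]
spanner 0.76 [136.0, 284.0] 449 [ 0.785 -0.078  0.008] [ 0.766 -0.146 -0.004] [ 0.811 -0.017  0.016]
0.6 [ 0.24727493 -0.57400713  0.22672484] [3.07684789e+00 6.34448357e-01 3.04449376e-05] [[ 0.92  0.4   0.  ]
 [ 0.4  -0.92 -0.  ]
 [ 0.    0.   -1.  ]] 0.0188
```

View pics/top0.png

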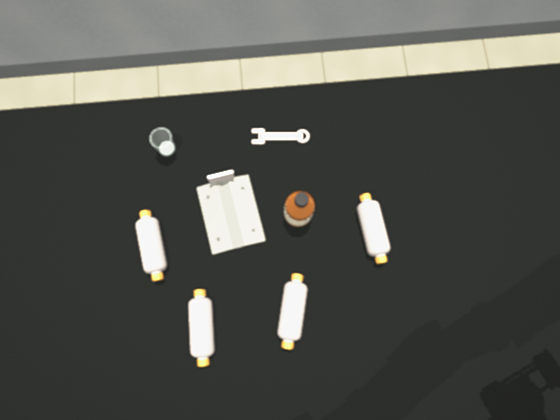

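View pics/scene0.png

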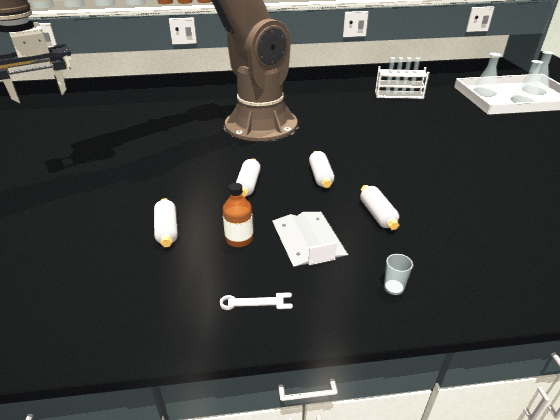

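```bash
cat > m.py <<'E'
from h import *
def meas(p,name,near):
    ds=[d for d in cut_out(name,p)]
    best=min(ds,key=lambda d:np.linalg.norm(np.median(pts(p,d["mask"]),0)[:2]-near))
    return pts(p,best["mask"])
def cyl(p,near,zlo=.03):
    w=meas(p,"cylinder",near); w=w[(w[:,2]>zlo)&(w[:,2]<.066)]
    (cx,cy),(a,b),ang=cv2.minAreaRect(w[:,:2].astype(np.float32)*1000)
    t=np.percentile(w[:,2],95); c=w[:,:2]
    _,_,V=np.linalg.svd(w[w[:,2]>t-.012][:,:2]-w[w[:,2]>t-.012][:,:2].mean(0)); d=V[0]*np.sign(V[0,0])
    print("cyl c",cx/1000,cy/1000,"size",a,b,"axis deg",np.degrees(np.arctan2(d[1],d[0])),"top",t); return np.array([cx,cy])/1000,np.arctan2(d[1],d[0])
E
python3 - <<'E'
from m import *
p=vision.get_image("top")
c,a=cyl(p,[.54,.232])
w=meas(p,"cradle",[.61,.055])
f=w[(w[:,2]<.02)]
r=cv2.minAreaRect(f[:,:2].astype(np.float32)*1000);print("cradle",r)
s=w[w[:,2]>.035]; print("plate",s.mean(0),s.min(0),s.max(0),len(s), cv2.minAreaRect(s[:,:2].astype(np.float32)*1000))
im=p["frame"][150:300,110:280,::-1]; cv2.imwrite("pics/crop.png",cv2.resize(im,None,fx=4,fy=4,interpolation=2)[:600])
E
```

```text
cyl c 0.5437988891601563 0.23529017639160157 size 158.9542236328125 50.00376510620117 axis deg 8.405318305691239 top 0.053571350459100775
cradle ((616.747314453125, 54.79254913330078), (189.93394470214844, 128.94044494628906), 9.01042652130127)
plate [0.68836827 0.06811719 0.04615991] [0.6817626  0.03828252 0.03579677] [0.695228   0.09603675 0.05324427] 102 ((689.3612670898438, 67.27574157714844), (6.827495574951172, 57.88786315917969), 10.12989330291748)
```

View pics/crop.png

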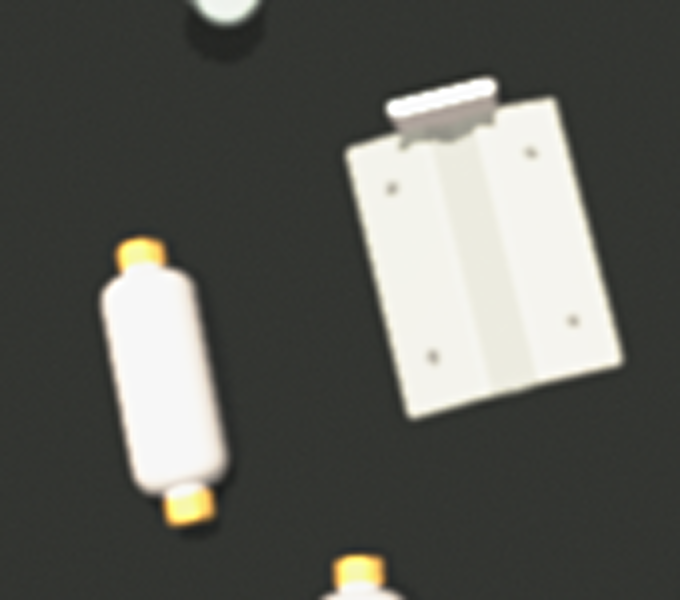

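The look-alikes in the top image, as (column,row), are (151,244), (201,327), (293,311) and (373,229). The one farthest to the left is (151,244), at y≈0.235. The crop shows it alone beside the cradle, on the side opposite the bottle, so that's the one I'll push. Its axis is at 8.4°, the groove is at about 10°, and the stop plate is at the far end.

Request:
play_rows --increments "2.71 -2.46 0 -3 0;2.71 -2.46 0 -3 0;2.71 -2.46 0 -3 0;2.71 -2.46 0 -3 0;2.71 -2.46 0 -3 0"

```text
clock: 1.17
position: [0.3057, -0.3993, 0.2268]
ee_rot: [2.966, 1.035, 0.0]
force: [0.5, 0.4, -0.3]
width: 0.684
gripper_force: 0.0
```

Request:
play_rows --increments "3.27 -1.65 0 -3 0;3.27 -1.65 0 -3 0;3.27 -1.65 0 -3 0;3.27 -1.65 0 -3 0;3.27 -1.65 0 -3 0"

```text
clock: 1.58
position: [0.3649, -0.2265, 0.227]
ee_rot: [2.805, 1.413, 0.001]
force: [2.0, 0.0, -0.5]
width: 0.498
gripper_force: 0.0
```

Request:
play_rows --increments "3.59 -0.72 0 -3 0;3.59 -0.72 0 -3 0;3.59 -0.72 0 -3 0;3.59 -0.72 0 -3 0;3.59 -0.72 0 -3 0"

```text
clock: 2.0
position: [0.4254, -0.0543, 0.2271]
ee_rot: [2.597, 1.766, 0.001]
force: [0.6, -0.2, 0.5]
width: 0.496
gripper_force: 0.0
```

Request:
play_rows --increments "3.65 0.26 0 -3 0;3.65 0.26 0 -3 0;3.65 0.26 0 -3 0;3.65 0.26 0 -3 0;3.65 0.26 0 -3 0"

```text
clock: 2.42
position: [0.4872, 0.1173, 0.2269]
ee_rot: [2.345, 2.09, 0.001]
force: [0.8, 0.2, 0.5]
width: 0.505
gripper_force: 0.0
```

Request:
play_rows --increments "3.45 1.22 0 -3 0;3.45 1.22 0 -3 0;3.45 1.22 0 -3 0;3.45 1.22 0 -3 0;3.45 1.22 0 -3 0"

```text
clock: 2.83
position: [0.5503, 0.2884, 0.2265]
ee_rot: [2.053, 2.377, -0.0]
force: [-0.1, -0.8, 1.0]
width: 0.501
gripper_force: 0.0
```

```bash
cat > st.py <<'E'
from h import *
O=np.array([.6073,.0528]);A=np.radians(10)
U=np.array([np.cos(A),np.sin(A)]);V=np.array([-U[1],U[0]])
def cf(x): d=np.array(x[:2])-O; return (d@U*1000).round(1),(d@V*1000).round(1)
def st():
    s=arm.observe(); M=R.from_rotvec(s["ee_rot"]).as_matrix()
    print("t",s["clock"],"pos",s["position"].round(4) if hasattr(s["position"],"round") else s["position"],"uv mm",cf(s["position"]),"yaw",np.degrees(np.arctan2(M[1,0],M[0,0])).round(2),"tilt",M[2].round(3),"F",np.round(s["force"],1),"w",s["width"],"q",np.round(s["joints"],2))
if __name__=="__main__": st()
E
python3 st.py
```

```text
t 2.8333 pos [0.5503 0.2884 0.2265] uv mm (np.float64(-15.2), np.float64(241.9)) yaw 98.38 tilt [-0.  0. -1.] F [-0.1 -0.8  1. ] w 0.5006313879124573 q [-0.16  0.51 -0.62  1.54  0.31  1.19 -0.69]
```

Request:
play_rows --increments "1 -1.8 3.5 0 0;0 0 3.5 0 0;0 0 3.5 0 0;0 0 3.5 0 0;0 0 3.5 0 0"

```text
clock: 3.25
position: [0.5303, 0.2943, 0.0503]
ee_rot: [2.055, 2.376, 0.001]
force: [1.5, -0.3, -0.5]
width: 0.496
gripper_force: 0.0
```

Request:
play_rows --increments "0 0 2.5 0 0;0 0 1 0 0;0 0 0 0 0"

```text
clock: 3.5
position: [0.5289, 0.2933, 0.0144]
ee_rot: [-2.054, -2.376, 0.006]
force: [0.8, -0.8, 0.3]
width: 0.499
gripper_force: 0.0
```

```bash
python3 st.py; python3 - <<'E'
from m import *
from st import cf
p=vision.get_image("scene"); save(p,"s1.png")
p=vision.get_image("wrist"); save(p,"w1.png")
im=np.hstack([cv2.imread("pics/s1.png")[120:330,250:480],cv2.imread("pics/w1.png")[::2,::2]]) 
cv2.imwrite("pics/c1.png",im)
E
```

```text
t 3.5 pos [0.5289 0.2933 0.0144] uv mm (np.float64(-35.4), np.float64(250.5)) yaw 98.31 tilt [-0.002 -0.004 -1.   ] F [ 0.8 -0.8  0.3] w 0.4994500742527312 q [-0.24  0.71 -0.52  1.78  0.48  0.78 -0.87]
```

View pics/c1.png

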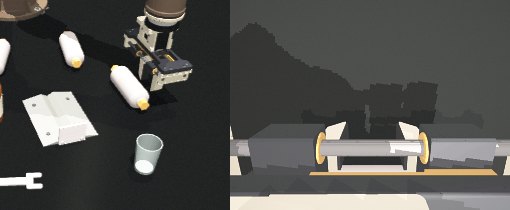

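Request:
play_rows --increments "-0.8 0 -0.2 0 0;-0.8 0 0 0 0;-0.6 0 0 0 0;-0.5 0 0 0 0;-0.5 0 0 0 0"

```text
clock: 4.02
position: [0.5354, 0.2617, 0.0194]
ee_rot: [2.056, 2.375, 0.001]
force: [0.2, 0.9, -0.2]
width: 0.498
gripper_force: 0.2
```

Request:
play_rows --increments "-0.6 0 0 0 0;-0.7 0 0 0 0;-0.7 0 0 0 0;-0.7 0 0 0 0;-0.7 0 0 0 0"

```text
clock: 4.43
position: [0.5398, 0.2281, 0.0186]
ee_rot: [2.055, 2.376, -0.001]
force: [0.3, -0.0, 0.1]
width: 0.501
gripper_force: 0.1
```

Request:
play_rows --increments "-0.7 0 0 -0.3 0;-0.7 0 0 -0.3 0;-0.7 0 0 -0.3 0;-0.7 0 0 -0.3 0;-0.7 0 0 -0.3 0"

```text
clock: 4.85
position: [0.5452, 0.1938, 0.0187]
ee_rot: [-2.023, -2.404, 0.0]
force: [-0.0, -0.3, -0.1]
width: 0.504
gripper_force: 0.1
```

```bash
cat > look.py <<'E'
from m import *
from st import cf,st
import sys
st(); p=vision.get_image("top"); save(p,sys.argv[1])
c,a=cyl(p,np.array([float(sys.argv[2]),float(sys.argv[3])])); print(cf(c))
E
python3 look.py t2.png .54 .18
```

```text
t 4.85 pos [0.5452 0.1938 0.0187] uv mm (np.float64(-36.6), np.float64(149.6)) yaw 99.84 tilt [-0. -0. -1.] F [-0.  -0.3 -0.1] w 0.5038252141957172 q [-0.06  0.67 -0.54  1.85  0.49  0.75 -0.7 ]
cyl c 0.5354718017578125 -0.27059521484375 size 159.7006378173828 47.965087890625 axis deg 6.175840313184615 top 0.053342160533940586
(np.float64(-126.9), np.float64(-306.0))
```

```bash
sed -i 's/vision.get_image("top")/vision.get_image("scene")/' look.py; python3 look.py s2.png .56 .15; python3 -c "
import cv2;cv2.imwrite('pics/s2c.png',cv2.resize(cv2.imread('pics/s2.png')[130:310,240:460],None,fx=3,fy=3))"
```

```text
t 4.95 pos [0.5455 0.1925 0.0185] uv mm (np.float64(-36.6), np.float64(148.3)) yaw 99.72 tilt [-0.001 -0.    -1.   ] F [ 0.4 -0.6 -0.1] w 0.5026082119163079 q [-0.06  0.67 -0.54  1.85  0.49  0.75 -0.7 ]
cyl c 0.3526353759765625 0.13202146911621093 size 166.97445678710938 47.46126937866211 axis deg 0.08945293330920681 top 0.05075098359852245
(np.float64(-237.0), np.float64(122.2))
```

View pics/s2c.png

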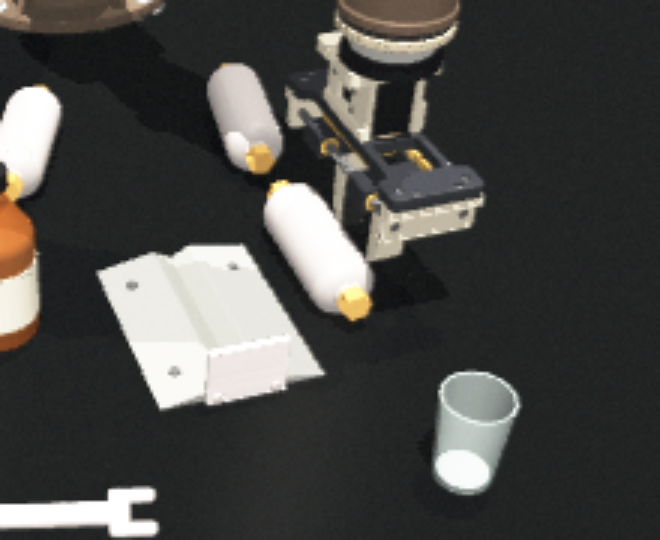

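The cylinder, with its near plug at (353,302) in the crop, is rolling ahead of the fingers almost parallel to the groove. The beaker and bottle are clear, so I'll keep going.

Request:
play_rows --increments "-0.6 0 0 0 0;-0.7 0 0 0 0;-0.7 0 0 0 0;-0.7 0 0 0 0;-0.7 0 0 0 0"

```text
clock: 5.47
position: [0.5511, 0.1603, 0.0188]
ee_rot: [-2.024, -2.403, -0.0]
force: [-0.4, 1.3, 0.9]
width: 0.497
gripper_force: 0.5
```

Request:
play_rows --increments "-0.5 0 0 0 0;-0.4 0 0 0 0;-0.4 0 0 0 0;-0.4 0 0 0 0;-0.4 0 0 0 0"

```text
clock: 5.88
position: [0.5548, 0.1419, 0.0192]
ee_rot: [-2.021, -2.404, -0.004]
force: [-0.8, 4.9, 2.8]
width: 0.501
gripper_force: 2.4
```

Request:
play_rows --increments "-0.4 0 0 0 0;-0.4 0 0 0 0;-0.4 0 0 0 0;-0.4 0 0 0 0;-0.4 0 0 0 0"

```text
clock: 6.3
position: [0.558, 0.1204, 0.0188]
ee_rot: [-2.023, -2.403, -0.0]
force: [-0.5, 5.0, 3.1]
width: 0.498
gripper_force: 2.3
```

```bash
python3 look.py s3.png .58 .08
```

```text
t 6.3 pos [0.558  0.1204 0.0188] uv mm (np.float64(-36.8), np.float64(75.2)) yaw 99.82 tilt [ 0.  0. -1.] F [-0.5  5.   3.1] w 0.4977266591688028 q [ 0.07  0.67 -0.54  1.87  0.49  0.74 -0.58]
cyl c 0.5721578369140625 0.08309713745117188 size 156.83181762695312 46.44746780395508 axis deg 11.37881269445835 top 0.05676823142405174
(np.float64(-29.3), np.float64(35.9))
```

Request:
play_rows --increments "-0.4 0 0 0 0;-0.4 0 0 0 0;-0.4 0 0 0 0;-0.4 0 0 0 0;-0.4 0 0 0 0"

```text
clock: 6.82
position: [0.5613, 0.1005, 0.0187]
ee_rot: [2.023, 2.403, -0.0]
force: [-0.5, 1.7, 1.0]
width: 0.501
gripper_force: 1.0
```

Request:
play_rows --increments "-0.3 0 0 0 0;-0.3 0 0 0 0;-0.3 0 0 0 0;-0.2 0 0 0 0;0 0 0 0 0"

```text
clock: 7.23
position: [0.5632, 0.0889, 0.0185]
ee_rot: [2.025, 2.402, -0.001]
force: [-0.3, 0.2, 0.6]
width: 0.499
gripper_force: 0.0
```

```bash
python3 look.py s4.png .58 .06
```

```text
t 7.2333 pos [0.5632 0.0889 0.0185] uv mm (np.float64(-37.2), np.float64(43.2)) yaw 99.74 tilt [-0.001 -0.001 -1.   ] F [-0.3  0.2  0.6] w 0.4986099140888988 q [ 0.13  0.67 -0.54  1.87  0.5   0.74 -0.53]
cyl c 0.5755131225585938 0.044495700836181644 size 162.37989807128906 49.67879867553711 axis deg 10.595832183240118 top 0.056217314160653696
(np.float64(-32.7), np.float64(-2.7))
```

Request:
play_rows --increments "1.5 0 0 0 0;2.5 0 0 0 0;0 0 -3.5 0 0;0 0 -3.5 0 0;0 0 -3.5 0 0"

```text
clock: 7.75
position: [0.5554, 0.1305, 0.1246]
ee_rot: [-2.02, -2.404, 0.002]
force: [0.1, -0.3, 0.3]
width: 0.502
gripper_force: 0.0
```

Request:
play_rows --increments "-2.1 -2.8 0 0 -1;-2.1 -2.8 0 0 -1;-2.1 -2.8 0 0 -1;-2 -2.9 0 0 -1;0 0 0 0 -1"

```text
clock: 8.17
position: [0.4537, 0.0231, 0.1228]
ee_rot: [-2.027, -2.399, 0.011]
force: [-0.1, -0.7, 0.5]
width: 0.188
gripper_force: 0.0
```

Request:
play_rows --increments "0 0 0 6.9 -1;0 0 0 6.9 -1;0 0 0 6.9 -1;0 0 0 6.9 -1;0 0 0 6.9 -1"

```text
clock: 8.58
position: [0.4592, 0.0288, 0.1238]
ee_rot: [2.65, 1.688, 0.0]
force: [-0.1, 0.7, 0.0]
width: 0.002
gripper_force: 0.0
```

Request:
play_rows --increments "0 0 0 6.9 -1;0 0 0 6.9 -1;0 0 0 6.9 -1;0 0 0 6.9 -1;0 0 0 6.9 -1"

```text
clock: 9.0
position: [0.4592, 0.0289, 0.1238]
ee_rot: [3.031, 0.826, 0.0]
force: [0.2, 0.3, -0.3]
width: 0.003
gripper_force: 0.0
```

Request:
play_rows --increments "0 0 0 6.9 -1;0 0 0 6.9 -1;0 0 0 6.9 -1;0 0 0 0 -1"

```text
clock: 9.33
position: [0.4592, 0.0289, 0.1238]
ee_rot: [3.13, 0.269, 0.0]
force: [-0.3, 1.3, -0.2]
width: 0.005
gripper_force: 0.0
```

```bash
sed -i 's/vision.get_image("scene")/vision.get_image("top")/' look.py; python3 look.py t5.png .575 .045;python3 -c "
import cv2;cv2.imwrite('pics/t5c.png',cv2.resize(cv2.imread('pics/t5.png')[150:320,140:330],None,fx=3,fy=3))"
```

```text
t 9.3333 pos [0.4592 0.0289 0.1238] uv mm (np.float64(-150.0), np.float64(2.2)) yaw 9.82 tilt [ 0.  0. -1.] F [-0.3  1.3 -0.2] w 0.0046056794498681615 q [ 0.07  0.32 -0.31  2.07  0.14  0.77 -1.72]
cyl c 0.6346693115234375 0.06347182083129883 size 33.46097183227539 35.951263427734375 axis deg -67.10151954453796 top 0.057530227762682594
(np.float64(28.8), np.float64(5.8))
```

View pics/t5c.png

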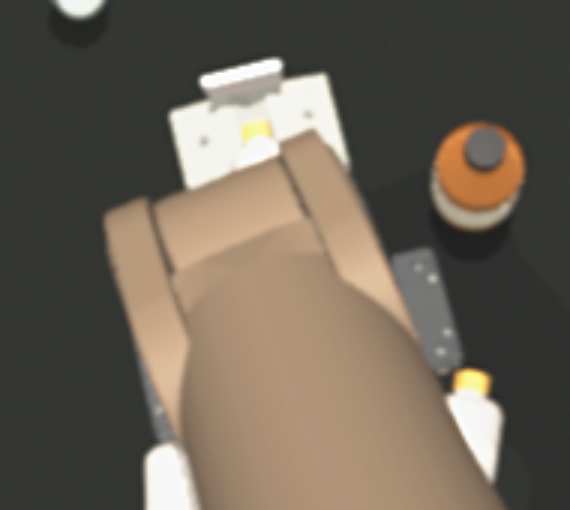

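The cylinder lies in the groove with its far plug at (257,130) in the crop, about 30–35 mm short of the plate. Next I'll lower the closed fingers behind its near end.

Request:
play_rows --increments "0 0.2 3.5 0 -1;0 0 3.5 0 -1;0 0 2.5 0 -1;0 0 0.7 0 -1;0 0 0 0 -1"

```text
clock: 9.85
position: [0.4582, 0.0265, 0.0203]
ee_rot: [-3.129, -0.281, 0.006]
force: [0.2, -0.2, 0.8]
width: 0.004
gripper_force: 0.0
```

Request:
play_rows --increments "0.4 0 0 0 -1;0.4 0 0 0 -1;0.4 0 0 0 -1;0.4 0 0 0 -1;0.4 0 0 0 -1"

```text
clock: 10.27
position: [0.4805, 0.0301, 0.0226]
ee_rot: [-3.129, -0.277, -0.003]
force: [0.2, -1.1, 0.1]
width: 0.008
gripper_force: 0.0
```

Request:
play_rows --increments "0.4 0 0 0 -1;0.4 0 0 0 -1;0.4 0 0 0 -1;0.4 0 0 0 -1;0.3 0 0 0 -1"

```text
clock: 10.68
position: [0.4978, 0.0331, 0.0215]
ee_rot: [3.129, 0.276, -0.001]
force: [-2.5, -1.6, 0.5]
width: 0.007
gripper_force: 1.5
```

```bash
python3 st.py
```

```text
t 10.6833 pos [0.4978 0.0331 0.0215] uv mm (np.float64(-111.2), np.float64(-0.4)) yaw 10.09 tilt [-0.001  0.    -1.   ] F [-2.5 -1.6  0.5] w 0.006534995356760237 q [ 0.01  0.53 -0.25  2.07  0.23  0.57 -1.79]
```

Request:
play_rows --increments "0.3 0 0 0 -1;0.3 0 0 0 -1;0.3 0 0 0 -1;0.3 0 0 0 -1;0.3 0 0 0 -1"

```text
clock: 11.1
position: [0.513, 0.0359, 0.0217]
ee_rot: [3.129, 0.276, -0.0]
force: [-2.8, -2.0, -0.1]
width: 0.004
gripper_force: 1.5
```

Request:
play_rows --increments "0.1 0 0 0 -1;0.1 0 0 0 -1;0.1 0 0 0 -1;0.1 0 0 0 -1"

```text
clock: 11.43
position: [0.5165, 0.0365, 0.0217]
ee_rot: [3.129, 0.276, -0.0]
force: [-3.4, -2.0, 0.6]
width: 0.008
gripper_force: 1.5
```

```bash
python3 st.py
```

```text
t 11.4333 pos [0.5165 0.0365 0.0217] uv mm (np.float64(-92.2), np.float64(-0.2)) yaw 10.1 tilt [-0.  0. -1.] F [-3.4 -2.   0.6] w 0.007986982068976207 q [ 0.01  0.55 -0.25  2.02  0.23  0.6  -1.79]
```

Request:
play_rows --increments "0.1 0 0 0 -1;0.1 0 0 0 -1;0 0 0 0 -1"

```text
clock: 11.68
position: [0.5189, 0.0371, 0.0218]
ee_rot: [-3.129, -0.277, -0.001]
force: [-1.6, -1.7, 0.2]
width: 0.004
gripper_force: 1.1
```

Request:
play_rows --increments "0.1 0 0 0 -1;0 0 0 0 -1"

```text
clock: 11.85
position: [0.5194, 0.037, 0.0217]
ee_rot: [3.129, 0.276, -0.001]
force: [-3.0, -1.7, 0.8]
width: 0.003
gripper_force: 2.0
```

Request:
play_rows --increments "0.1 0 0 0 -1;0 0 0 0 -1"

```text
clock: 12.02
position: [0.5194, 0.0369, 0.0215]
ee_rot: [3.129, 0.276, -0.003]
force: [-6.4, -2.4, 2.2]
width: 0.003
gripper_force: 3.2
```

Request:
play_rows --increments "0.1 0 0 0 -1;0.1 0 0 0 -1;0 0 0 0 -1"

```text
clock: 12.27
position: [0.5195, 0.0368, 0.0212]
ee_rot: [3.128, 0.276, -0.009]
force: [-11.0, -3.4, 6.7]
width: 0.007
gripper_force: 5.9
```

Request:
play_rows --increments "-0.4 0 0 0 -1;-0.7 0 0 0 -1;-2 0 0 0 -1;-4 0 0 0 -1;0 0 -3.5 0 -1"

```text
clock: 12.68
position: [0.4358, 0.0222, 0.0501]
ee_rot: [3.127, 0.279, -0.036]
force: [-5.3, -1.1, -2.2]
width: 0.006
gripper_force: 0.0
```

Request:
play_rows --increments "0 0 -4 0 -1;-2 0 -4 0 -1;-2 3 -4 0 -1;0 4 0 0 -1;0 4 0 0 -1"

```text
clock: 13.1
position: [0.439, -0.0827, 0.168]
ee_rot: [3.127, 0.282, 0.012]
force: [1.7, 0.0, -0.2]
width: 0.006
gripper_force: 0.0
```

Request:
play_rows --increments "0 4 0 0 -1;0 4 0 0 -1;0 4 0 0 -1;0 4 0 0 -1;0 0 0 0 -1"

```text
clock: 13.52
position: [0.4659, -0.2488, 0.1654]
ee_rot: [3.125, 0.262, 0.004]
force: [-0.1, -0.4, 0.1]
width: 0.001
gripper_force: 0.0
```

```bash
python3 look.py t6.png .607 .053; python3 - <<'E'
from h import *
p=vision.get_image("scene");a=p["frame"][150:330,230:450,::-1]
b=cv2.imread("pics/t6.png")[130:310,120:340]
cv2.imwrite("pics/f.png",cv2.resize(np.hstack([a,b]),None,fx=1.8,fy=1.8,interpolation=2))
E
```

```text
t 13.5167 pos [ 0.4659 -0.2488  0.1654] uv mm (np.float64(-191.6), np.float64(-272.5)) yaw 9.6 tilt [ 0.002  0.005 -1.   ] F [-0.1 -0.4  0.1] w 0.0012197375412164558 q [ 0.52  0.35 -0.18  1.88  0.08  0.91 -1.09]
cyl c 0.6068446655273437 0.05283843231201172 size 157.96453857421875 50.77696228027344 axis deg 9.211263512487173 top 0.05913095400451165
(np.float64(-0.4), np.float64(0.1))
```

View pics/f.png

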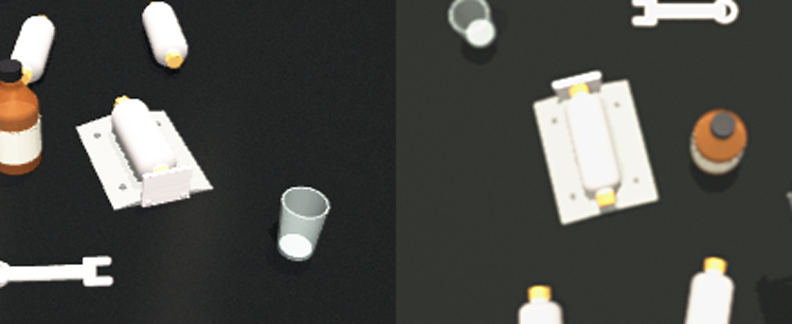

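The cylinder is seated in the groove and its plug touches the stop plate, at (578,90) in the right half. It measures 0.4 mm from home. The bottle, beaker and spanner haven't been disturbed.

```bash
python3 -c "
from cell import job; print(job.sign_off())"
```

```text
the job is handed in; nothing more can be done
None
```

The job is handed in: the far-left cylinder was rolled up the ramp into the V-groove and pushed home against the stop plate (about 0.4 mm from home by camera, 13.5 s on the clock), with the bottle, beaker and spanner left where they stood.

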